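# Open the oil tank of the flask press's power unit

### The job

The oil of the flask press's power unit is to be topped up. Unscrew the large black filler cap on the white tank (anticlockwise, a few regrips), keep hold of it as it comes free, carry it level to the shallow steel tray and set it down gently, grip upwards, flat on the tray's floor beside the brass fitting. Do not drop it, and leave the other things where they are.

Things in the scene. Friction and masses are not known exactly. Their poses are not given: they have to be found in the camera images.
- cap: Black plastic filler cap, 92 mm tall, about 0.16 kg, screwed on the tank's neck, loose once unscrewed. From below: skirt 68 mm in diameter, 58 mm high with a closed top, then a ribbed round hand grip 50 mm in diameter, 34 mm high. Origin: centre of the skirt's lower edge; z: its axis, up. It turns easily, has about 1 mm of axial play and stays where it is when let go part-way.
- cap_grip (a point): Point on the cap's axis 79 mm above the cap's origin (13 mm below its top, 21 mm above the skirt's flat shoulder): a good height to grip the hand grip from above, in any yaw.
- neck (a point): Centre of the rim of the upright filler neck, 48 mm wide (56 over the thread), 54 mm above the tank's top. Screwed home, the cap's origin is 52 mm below it. Right-hand thread: anticlockwise from above, the cap climbs 10 mm a turn (1.6 mm a rad); it is free after about 1.25 turns (7.9 rad), then lifts straight off; it clears the neck once its origin is above this point.
- tank: Power unit, fixed: base plate 180 (x) by 260 (y) mm, white tank 160 by 170 mm, its top 100 mm above the table, grey motor at the -y end (top at 108 mm). Origin: centre of the base plate's underside, on the table; the neck's axis lies 35 mm to +y of it. A small fixed brass breather, 14 mm high, stands 60 mm to +x and 65 mm to +y of the neck.
- tray: Shallow open steel tray, fixed, 160 (x) by 220 (y) mm, rim 16 mm high, walls and floor 4 mm thick. Origin: centre of its underside, on the table. The brass fitting stands on its centre line at its +y end; the rest of the floor is free, its middle about 40 mm to -y of the origin.
- fitting: Brass fitting standing in the tray, 38 mm in diameter, 50 mm high, loose. Origin: centre of its underside.
- ring_a: Bystander: open steel casting ring, 44 mm in diameter, 55 mm high, standing between tank and tray; loose. Origin: centre of its underside.
- ring_b: Bystander: steel casting ring, 64 mm in diameter, 60 mm high, behind; loose. Origin: centre of its underside.
- bowl: Bystander: rubber mixing bowl, 124 mm in diameter, 75 mm high, behind; loose. Origin: centre of its underside.
- flask: Bystander: closed brass denture flask, 100 by 85 by 58 mm, behind; loose. Origin: centre of its underside.
- jar: Bystander: white screw-top jar, 72 mm in diameter, 100 mm high, at the front left; loose. Origin: centre of its underside.
- wrench: Bystander: steel wrench 180 mm long lying at the front right; loose. Origin: near its middle, underside.
- spatula: Bystander: plaster spatula 190 mm long with a wooden handle, lying at the far left; loose. Origin: near its middle, underside.
Mind the look-alikes: they are no part of the job. Leave any blue or red look-alike of the cap alone.

How it is judged:
On the way:
1. the cap is off the neck and held by the fingers, level, above the neck's rim (z of cap in the frame of neck above 0.003 m and contact force between the fingers and cap above 0.5 N and angle between cap's own z axis and vertical below 0.4 rad), for 0.2 s.
At the end, for the whole second after the job is handed in: The cap stands within the tray, grip up (tilt under 0.08 rad) and flat on its floor (origin under 9 mm above the tray's underside), at rest (under 20 mm/s) and let go (x of cap in the frame of tray between -0.08 and 0.08 m and y of cap in the frame of tray between -0.11 and 0.11 m and z of cap in the frame of tray below 0.009 m and angle between cap's own z axis and vertical below 0.08 rad and linear speed of cap below 0.02 m/s and contact force between the fingers and cap below 0.1 N); the robot touches nothing.
It fails at once if the cap is dropped: it moves faster than 0.5 m/s with no finger touching it (linear speed of cap above 0.5 m/s and contact force between the fingers and cap below 0.05 N).
It fails at once if the cap is tipped more than 0.7 rad (angle between cap's own z axis and vertical above 0.7 rad).
It fails at once if the brass fitting, a casting ring, the bowl, the flask, the jar, the wrench or the spatula is moved more than 25 mm (distance of any of fitting, ring_a, ring_b, bowl, flask, jar, wrench, spatula from where it was at the start of the episode above 0.025 m).
It also fails if it takes over 72 s, if anything falls off the work surface, if the arm or the gripper's body presses on something with over 40 N, if the wrist force passes 120 N, or if a joint passes its speed limit or range.

### The arm

A 6-joint arm with a two-finger parallel gripper is mounted at the origin on the work surface. World frame = base frame: x ahead of the robot, y to its left, z up, the work surface at z = 0. Lengths are in m, angles in rad, forces in N, time in s.
With the tool pointing down it reaches from about 0.35 to 0.85 m from the base axis. Payload 8.1 kg.
Tool frame: the origin (TCP) lies on the centre line of the jaws, within the pads' length; the fingertips stand 8 mm ahead of it and the grasp point (between the pads) lies 11 mm behind it (r.nose_length is the z of the fingertips in the tool frame, in m); z points along the fingers, y is the direction in which the jaws open and shut (so a half turn about z gives the same grasp; the last joint's range is limited). The gripper opens to 93 mm and grips with 3 to 60 N. Pads are 15 mm wide; open, the fingers measure 128 mm over their backs; the gripper's body (75 mm by 188 mm) begins 65 mm behind the grasp point.
Start: joints at [-1.422, 0.13, 1.488, -0, 1.523, -0.085], TCP at [0.139, -0.584, 0.227] pointing down, gripper open.
Joint ranges: [-2.96, 2.96], [-0.89, 2.26], [0.02, 2.5], [-1.34, 4.48], [0, 2.73], [-2.66, 2.66]. Speed limits (rad/s): [2.39, 2.39, 2.79, 3.14, 3.14, 3.14].

### API

Orientations are given as a rotation vector (axis times angle).
In Python, from workcell import r gives the robot as it stands.
- The arm moves only by the shell command python3 -m jog 'ROWS' [FORCE]. ROWS is a JSON object of lists of equal length, an entry for each row: "dp": the shift along the tool's x, y, z each as a share of 0.05 m, from -1 to 1, a list of three; "rot": the turn, a rotation vector about the tool's x, y, z each as a share of pi/2 rad, from -1 to 1, a list of three; "jaw": the opening, from 0 (shut) to 1 (fully open). In form: {"dp": [[tx, ty, tz], ...], "rot": [[rx, ry, rz], ...], "jaw": [jaw, ...]}. A call has 1 to 10 rows; each row shifts and turns the commanded pose from where the row before left it, along the tool's axes as they then stand; what a row does not reach is not made up. A row lasts 1/8 s, in which the tool goes at most 62.5 mm and 10.7 degrees, less where a joint would pass 70% of its speed; a pose out of reach is approached as far as the arm can. A call with a number of a shift or a turn outside -1 to 1 is refused whole. A call with a gripper value outside its range is refused whole. The fingers move at their own pace and stop on an object; FORCE is the grip in N (left out, the last holds). Time passes only in rows, so rows that do not move let the fingers close. It gives the time, the measured TCP pose, the force and the opening at its end, in the units of the state.
- r.state(): the state, without advancing time (a new reading comes with each control period).
- r.camera(name): name is "side" or "top"; returns a dict with "image" (400x640x3 uint8, blue, green, red), "fx", "fy", "cx", "cy" (pixels), "R" (3x3) and "t" (3): a world point X has camera coordinates R X + t. Camera axes: x right, y down, z forward; pixel columns grow to the right and rows downward; lengths in m; the calibration is good to about 2 mm. A picture is of the moment at which its call begins. There is no depth.
- r.close_job(): hands the job in, once; it reports no verdict.
The state is a dict: "clock": time; "joint_pos": joint angles; "qd": joint speeds; "joint_efforts": joint torques, N m; "position": TCP position; "tool_rot": TCP orientation; "force": force on the tool from outside, world axes, zero at the start; "ft_torque": the same for the moment, N m; "width": opening from 0.0 (shut) to 1.0 (fully open).
Only numpy, scipy, OpenCV 4.12 (cv2) and the standard library are available. Lean on these libraries where they do the work, as an engineer would, in place of code of your own. Each camera call takes 0.05 s, during which the arm holds its last target.

## Working session

There is one attempt and no reset: what is moved stays moved. The work goes in short steps, Python scripts to look and compute and a shell command to move; the robot and the scene stay as the last step left them, time stands still between calls to the robot, and variables do not carry over. Pictures are saved under pics/ and viewed, and the job is handed in when it is done.

```bash
ls; mkdir -p pics; python3 - <<'E'
from workcell import r
import cv2
s=r.state()
for k,v in s.items(): print(k,v)
for n in("side","top"):
    c=r.camera(n); cv2.imwrite(f"pics/{n}0.png",c["image"]); print(n,c["fx"],c["fy"],c["cx"],c["cy"],c["R"],c["t"])
print(r.nose_length)
E
```

```text
pics
clock 0.0
joint_pos [-1.42237894e+00  1.31135743e-01  1.48927424e+00 -3.10031419e-05
  1.52301268e+00 -8.53727671e-02]
qd [ 0.00094766 -0.00041382  0.00018557 -0.00011848 -0.00107487  0.0002384 ]
joint_efforts [ 1.40917015e-03 -5.59834850e+01 -4.91755807e+01  7.68764759e-02
  3.49477027e-02 -1.60077325e-04]
position [ 0.13894325 -0.58311619  0.2256054 ]
tool_rot [-3.11833708e+00 -3.66190075e-01  1.39134835e-04]
force [0.93914563 0.11916956 0.67286088]
ft_torque [ 0.01030579 -0.01947314 -0.0175512 ]
width 0.9983789651893992
side 465.81796360407355 465.81796360407355 327.48476935135307 203.84011647438376 [[-0.99246582 -0.1219692   0.01162352]
 [-0.09009499  0.66221393 -0.74387875]
 [ 0.08303304 -0.73932146 -0.66821351]] [0.53171238 0.13851965 1.48925643]
top 396.12103320390065 396.12103320390065 322.008075219539 196.37911988561584 [[ 0.00876514 -0.99992084  0.00902704]
 [-0.99198882 -0.00983259 -0.12594247]
 [ 0.12602126 -0.00785082 -0.99199647]] [-0.00438844  0.54287677  1.25847843]
0.008
```

View pics/side0.png

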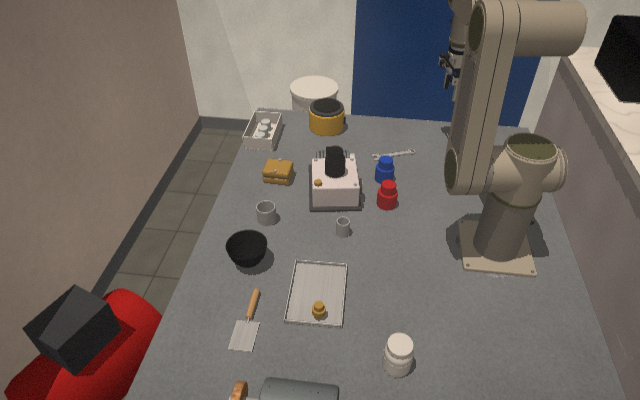

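View pics/top0.png

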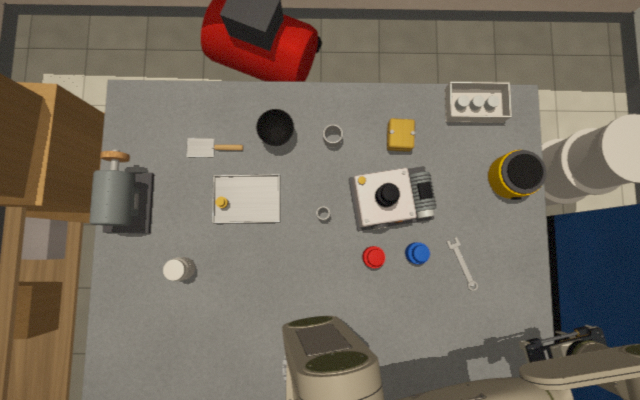

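Side view: the black cap is on the tank at about (335,160), the tray is at (318,293) with the fitting at (319,309), and the red and blue look-alikes are at (387,195) and (385,170). In the top view, the cap is at (387,195) and the tray at (246,199). I'll enlarge these areas.

```bash
python3 - <<'E'
import cv2
t=cv2.imread("pics/top0.png"); s=cv2.imread("pics/side0.png")
cv2.imwrite("pics/c1.png",cv2.resize(t[155:235,340:440],None,fx=7,fy=7,interpolation=cv2.INTER_CUBIC))
cv2.imwrite("pics/c2.png",cv2.resize(s[140:215,290:410],None,fx=6.5,fy=6.5,interpolation=cv2.INTER_CUBIC))
cv2.imwrite("pics/c3.png",cv2.resize(t[160:240,200:340],None,fx=5.5,fy=5.5,interpolation=cv2.INTER_CUBIC))
E
```

```text
(no output)
```

View pics/c1.png

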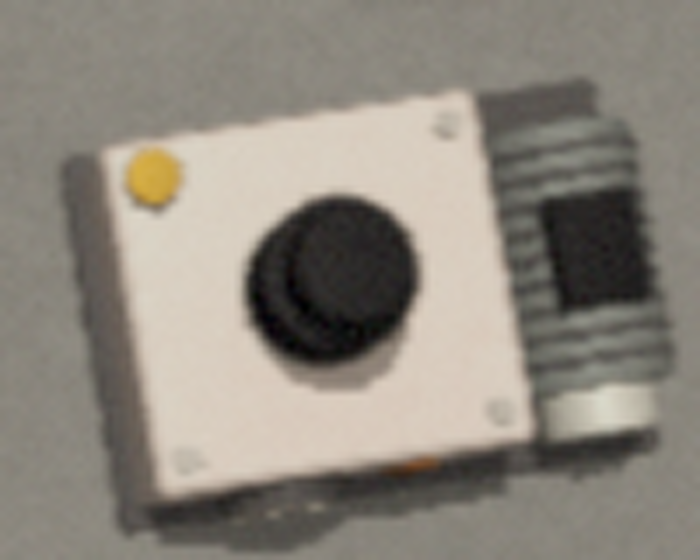

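View pics/c2.png

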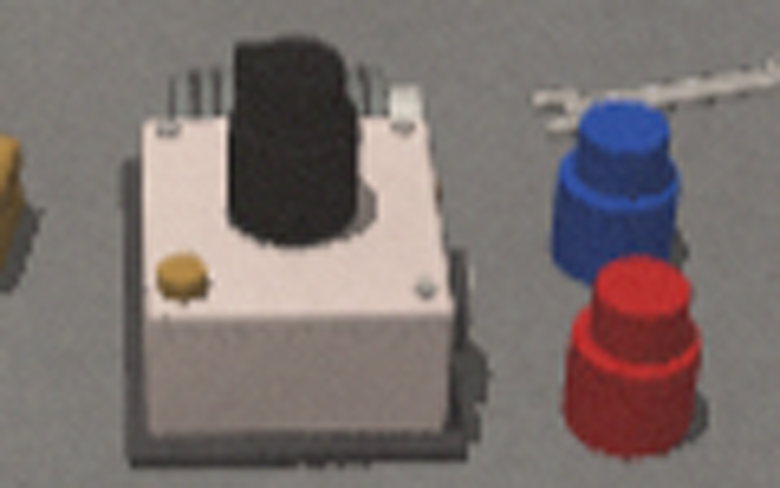

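View pics/c3.png

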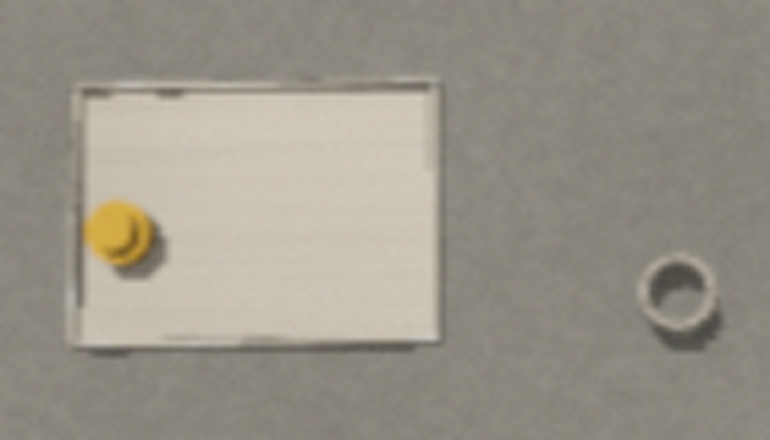

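```bash
cat > h.py <<'E'
import numpy as np
from workcell import r
from scipy.spatial.transform import Rotation as Ro
CAM={}
def cam(n):
    if n not in CAM: CAM[n]=r.camera(n)
    return CAM[n]
import json,os
def calib():
    if os.path.exists("cal.json"): return json.load(open("cal.json"))
    d={n:{k:(np.array(r_[k]).tolist()) for k in("fx","fy","cx","cy","R","t")} for n in("side","top") for r_ in[r.camera(n)]}
    json.dump(d,open("cal.json","w")); return d
C=calib()
def px2w(n,u,v,z):
    c=C[n];R=np.array(c["R"]);t=np.array(c["t"])
    o=-R.T@t; d=R.T@np.array([(u-c["cx"])/c["fx"],(v-c["cy"])/c["fy"],1])
    return o+d*(z-o[2])/d[2]
def w2px(n,X):
    c=C[n];p=np.array(c["R"])@X+np.array(c["t"])
    return c["fx"]*p[0]/p[2]+c["cx"],c["fy"]*p[1]/p[2]+c["cy"]
E
python3 - <<'E'
from h import *
f=lambda x,y,s,x0,y0:((x+.5)/s-.5+x0,(y+.5)/s-.5+y0)
print("grip top",px2w("top",*f(354,262,7,340,155),.194))
print("skirt sh",px2w("top",*f(330,278,7,340,155),.160))
for n,p in dict(tl=(104,150),tr=(472,92),br=(533,438),bl=(162,494)).items(): print(n,px2w("top",*f(*p,7,340,155),.100))
for n,p in dict(tl=(145,122),tr=(425,115),br=(450,315),bl=(150,315)).items(): print("side",n,px2w("side",*f(*p,6.5,290,140),.100))
print("side breather",px2w("side",*f(183,265,6.5,290,140),.114),"top",px2w("top",*f(154,177,7,340,155),.114))
for n,p in dict(tl=(73,82),tr=(440,78),br=(439,343),bl=(68,347)).items(): print("tray",n,px2w("top",*f(*p,5.5,200,160),.016))
print("fit",px2w("top",*f(111,228,5.5,200,160),.05)); print("ringa",px2w("top",*f(678,292,5.5,200,160),.055))
# side cap bottom & edges
c=px2w("top",*f(354,262,7,340,155),.194)
import itertools
for z,rad in((.102,.034),(.160,.034),(.194,.025)):
    P=np.array([w2px("side",np.array([c[0]+rad*np.cos(a),c[1]+rad*np.sin(a),z])) for a in np.linspace(0,6.28,60)])
    print(z,"pred crop extents",(P.min(0)-[290,140]+.5)*6.5,(P.max(0)-[290,140]+.5)*6.5)
E
```

```text
grip top [ 0.53719745 -0.19321187  0.194     ]
skirt sh [ 0.53504855 -0.18917135  0.16      ]
tl [ 0.59963217 -0.0993674   0.1       ]
tr [ 0.62767217 -0.26415715  0.1       ]
br [ 0.47289596 -0.28823507  0.1       ]
bl [ 0.44674815 -0.12459565  0.1       ]
side tl [ 0.62471568 -0.2573451   0.1       ]
side tr [ 0.4725525  -0.28504239  0.1       ]
side br [ 0.44642346 -0.1152364   0.1       ]
side bl [ 0.59799576 -0.09447316  0.1       ]
side breather [ 0.58449316 -0.1196548   0.114     ] top [ 0.58527827 -0.12009778  0.114     ]
tray tl [0.61496407 0.36411999 0.016     ]
tray tr [0.61973339 0.14250249 0.016     ]
tray br [0.45927443 0.1395294  0.016     ]
tray bl [0.45483617 0.36014143 0.016     ]
fit [0.52254495 0.32899919 0.05      ]
ringa [ 0.48780186 -0.00234958  0.055     ]
0.102 pred crop extents [226.80007234 165.42950103] [354.72231959 244.22156776]
0.16 pred crop extents [227.60406132  77.38563369] [358.68847736 155.27501747]
0.194 pred crop extents [245.7032334   33.69166088] [343.4944687   90.50182819]
```

Both views put the cap's axis at about (0.5365, -0.1925), and the breather and tank corners agree with that. The tray's centre is about (0.537, 0.252) and its yaw is near 0. I'll move above the cap now.

```bash
python3 -m jog '{"dp":[[0.68,-0.41,-0.1],[0.68,-0.41,-0.1],[0.68,-0.41,-0.1],[0.68,-0.41,-0.1],[0.68,-0.41,0],[0.68,-0.41,0],[0.68,-0.41,0],[0.68,-0.41,0],[0.68,-0.41,0],[0.68,-0.41,0]],"rot":[[0,0,0],[0,0,0],[0,0,0],[0,0,0],[0,0,0],[0,0,0],[0,0,0],[0,0,0],[0,0,0],[0,0,0]],"jaw":[1,1,1,1,1,1,1,1,1,1]}' 25
python3 -m jog '{"dp":[[0.68,-0.41,0],[0.68,-0.41,0],[0.68,-0.41,0],[0.68,-0.41,0],[0,0,0],[0,0,0]],"rot":[[0,0,0],[0,0,0],[0,0,0],[0,0,0],[0,0,0],[0,0,0]],"jaw":[1,1,1,1,1,1]}'
cat >> h.py <<'E'
def rep(tgt=None):
    s=r.state(); R=Ro.from_rotvec(s["tool_rot"]).as_matrix(); p=np.array(s["position"])
    print("t",s["clock"],"p",p.round(4),"yaw",round(float(np.arctan2(R[1,0],R[0,0])),3),"zax",R[:,2].round(4),"q",np.round(s["joint_pos"],3),"F",np.round(s["force"],1),"T",np.round(s["ft_torque"],2),"w",round(s["width"],4))
    if tgt is not None: print("to go, tool, shares",(R.T@(np.array(tgt)-p)/.05).round(3))
E
python3 -c "
from h import *
rep([.5365,-.1925,.172])"
```

```text
clock: 1.45
position: [0.423, -0.3044, 0.2465]
tool_rot: [-3.12, -0.366, 0.0]
force: [1.1, 0.2, -0.1]
width: 0.997
clock: 2.2
position: [0.5352, -0.1944, 0.2463]
tool_rot: [3.12, 0.367, -0.001]
force: [0.7, -0.2, 0.1]
width: 1.001
t 2.2 p [ 0.5352 -0.1944  0.2463] yaw 0.234 zax [-8.e-04 -1.e-04 -1.e+00] q [-0.438  0.041  1.547 -0.     1.554  0.898] F [ 0.7 -0.2  0.1] T [ 0.04 -0.01  0.03] w 1.0005
to go, tool, shares [ 0.034 -0.03   1.487]
```

```bash
python3 -m jog '{"dp":[[0.034,-0.03,0],[0,0,0.2],[0,0,0.2],[0,0,0.2],[0,0,0.2],[0,0,0.2],[0,0,0.2],[0,0,0.2],[0,0,0.085],[0,0,0]],"rot":[[0,0,0.118],[0,0,0.118],[0,0,0.118],[0,0,0.118],[0,0,0.118],[0,0,0.118],[0,0,0.118],[0,0,0.118],[0,0,0],[0,0,0]],"jaw":[1,1,1,1,1,1,1,1,1,1]}'
python3 -c "
from h import *
import cv2
rep([.5365,-.1925,.172])
for n in('side','top'):
  im=cam(n)['image']; y,x=(110,270) if n=='side' else (130,320)
  cv2.imwrite('pics/d_%s.png'%n,cv2.resize(im[y:y+110,x:x+150],None,fx=5,fy=5,interpolation=cv2.INTER_CUBIC))
"
```

```text
clock: 3.45
position: [0.5363, -0.1929, 0.1722]
tool_rot: [2.551, -1.833, -0.001]
force: [0.3, -1.0, -0.3]
width: 1.0
t 3.45 p [ 0.5363 -0.1929  0.1722] yaw -1.246 zax [-5.e-04  1.e-04 -1.e+00] q [-0.435  0.082  1.641 -0.     1.42   2.381] F [ 0.3 -1.  -0.3] T [ 0.07 -0.05 -0.  ] w 1.0004
to go, tool, shares [-0.007 -0.006  0.005]
```

View pics/d_side.png

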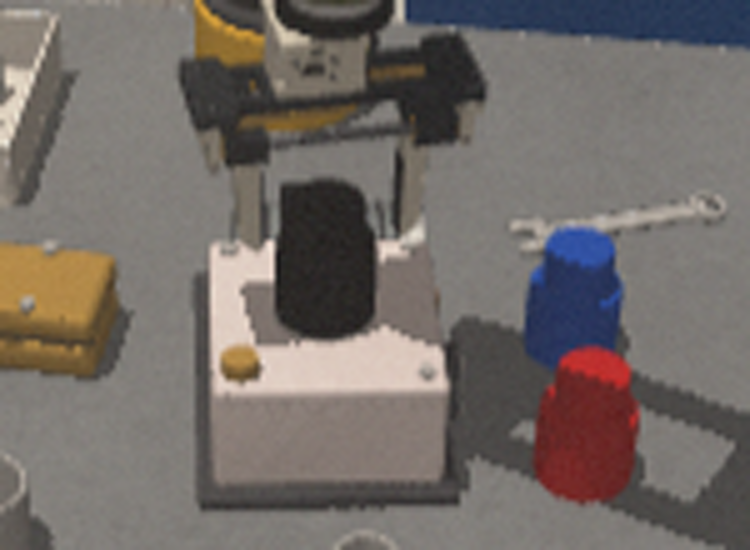

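View pics/d_top.png

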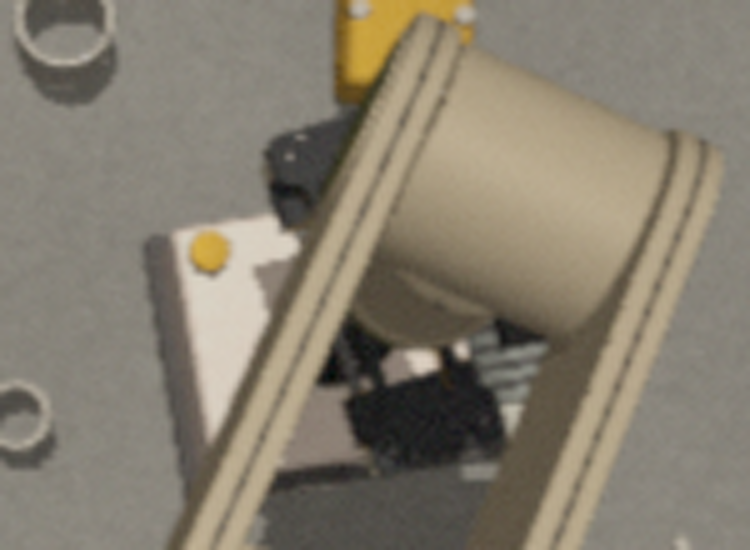

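In the side view the open fingers (inner edges about 264 and 398 px in the crop) straddle the grip (280–370 px) evenly. The top view is blocked by the arm. I'll close the jaws.

```bash
python3 -m jog '{"dp":[[0,0,0],[0,0,0],[0,0,0],[0,0,0],[0,0,0]],"rot":[[0,0,0],[0,0,0],[0,0,0],[0,0,0],[0,0,0]],"jaw":[0.4,0.4,0.4,0.4,0.4]}' 25
python3 -c "
from h import *
rep()"
```

```text
clock: 4.18
position: [0.5369, -0.1923, 0.1724]
tool_rot: [2.549, -1.837, -0.0]
force: [0.0, 0.7, 0.5]
width: 0.534
t 4.175 p [ 0.5369 -0.1923  0.1724] yaw -1.249 zax [-1.e-04 -0.e+00 -1.e+00] q [-0.434  0.082  1.64  -0.     1.42   2.386] F [0.  0.7 0.5] T [ 0.12 -0.06 -0.01] w 0.5343
```

```bash
python3 -m jog '{"dp":[[0,0,-0.006],[0,0,-0.006],[0,0,-0.006],[0,0,-0.006],[0,0,-0.006],[0,0,-0.006],[0,0,-0.006],[0,0,-0.006],[0,0,-0.006],[0,0,-0.006]],"rot":[[0,0,-0.118],[0,0,-0.118],[0,0,-0.118],[0,0,-0.118],[0,0,-0.118],[0,0,-0.118],[0,0,-0.118],[0,0,-0.118],[0,0,-0.118],[0,0,-0.118]],"jaw":[0.4,0.4,0.4,0.4,0.4,0.4,0.4,0.4,0.4,0.4]}'
python3 -c "
from h import *
rep()"
```

```text
clock: 5.42
position: [0.536, -0.1933, 0.1749]
tool_rot: [2.996, 0.943, -0.003]
force: [-3.3, -5.7, -1.3]
width: 0.531
t 5.425 p [ 0.536  -0.1933  0.1749] yaw 0.61 zax [-0.0019 -0.0014 -1.    ] q [-0.435  0.08   1.637 -0.002  1.426  0.526] F [-3.3 -5.7 -1.3] T [-0.95  0.57 -0.05] w 0.5314
```

```bash
python3 -m jog '{"dp":[[0,0,-0.006],[0,0,-0.006],[0,0,-0.006],[0,0,-0.006],[0,0,-0.006],[0,0,-0.006],[0,0,-0.006],[0,0,-0.006]],"rot":[[0,0,-0.118],[0,0,-0.118],[0,0,-0.118],[0,0,-0.118],[0,0,-0.118],[0,0,-0.118],[0,0,-0.118],[0,0,-0.118]],"jaw":[0.4,0.4,0.4,0.4,0.4,0.4,0.4,0.4]}'
python3 -c "
from h import *
rep()"
python3 -m jog '{"dp":[[0,0,-0.006],[0,0,-0.006],[0,0,-0.006],[0,0,-0.006],[0,0,-0.006],[0,0,-0.006],[0,0,-0.006],[0,0,-0.006],[0,0,0]],"rot":[[0,0,-0.118],[0,0,-0.118],[0,0,-0.118],[0,0,-0.118],[0,0,-0.118],[0,0,-0.118],[0,0,-0.118],[0,0,-0.118],[0,0,0]],"jaw":[0.4,0.4,0.4,0.4,0.4,0.4,0.4,0.4,0.4]}'
python3 -c "
from h import *
import cv2
rep()
im=cam('side')['image']
cv2.imwrite('pics/e.png',cv2.resize(im[110:220,270:420],None,fx=5,fy=5,interpolation=cv2.INTER_CUBIC))
"
```

```text
clock: 6.42
position: [0.5369, -0.1939, 0.1779]
tool_rot: [1.572, 2.718, -0.003]
force: [0.7, -6.2, -1.1]
width: 0.533
t 6.425 p [ 0.5369 -0.1939  0.1779] yaw 2.093 zax [ 3.0e-04 -2.6e-03 -1.0e+00] q [-0.435  0.078  1.634 -0.002  1.429 -0.957] F [ 0.7 -6.2 -1.1] T [-1.34 -0.24 -0.08] w 0.5334
clock: 7.55
position: [0.5372, -0.1925, 0.1802]
tool_rot: [-0.666, 3.069, -0.001]
force: [2.9, -1.7, -1.5]
width: 0.531
t 7.55 p [ 0.5372 -0.1925  0.1802] yaw -2.714 zax [ 8.e-04 -2.e-04 -1.e+00] q [-0.434  0.077  1.631  0.     1.433 -2.432] F [ 2.9 -1.7 -1.5] T [-0.11 -0.75 -0.  ] w 0.5306
```

View pics/e.png

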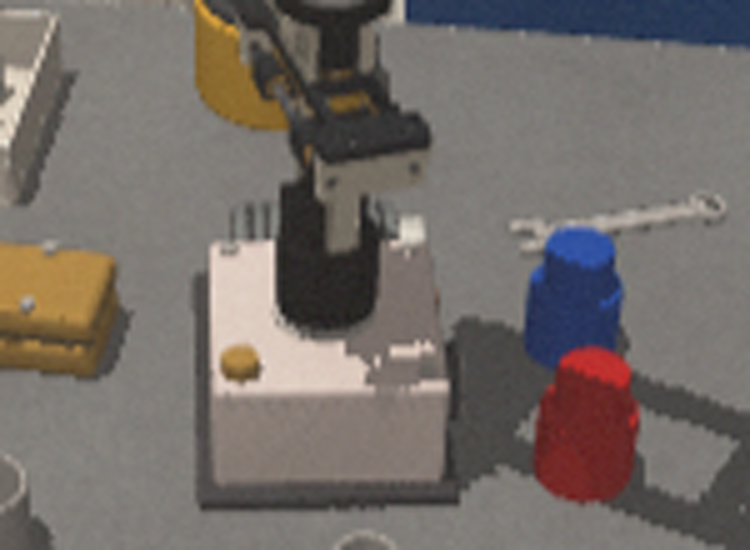

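The cap has climbed: its lower edge moved from y≈340 to y≈328 in the crop. Next I'll release, wind back and regrip.

```bash
python3 -m jog '{"dp":[[0,0,0],[0,0,0],[0,0,0],[0,0,0],[0,0,0],[0,0,0],[0,0,0],[0,0,0],[0,0,0],[0,0,0]],"rot":[[0,0,0],[0,0,0],[0,0,0.118],[0,0,0.118],[0,0,0.118],[0,0,0.118],[0,0,0.118],[0,0,0.118],[0,0,0.118],[0,0,0.118]],"jaw":[0.85,0.85,0.85,0.85,0.85,0.85,0.85,0.85,0.85,0.85]}'
python3 -m jog '{"dp":[[0,0,0],[0,0,0],[0,0,0],[0,0,0],[0,0,0],[0,0,0],[0,0,0],[0,0,0],[0,0,0]],"rot":[[0,0,0.118],[0,0,0.118],[0,0,0.118],[0,0,0.118],[0,0,0.118],[0,0,0.118],[0,0,0.118],[0,0,0.118],[0,0,0.118]],"jaw":[0.85,0.85,0.85,0.85,0.85,0.85,0.85,0.85,0.85]}'
python3 -m jog '{"dp":[[0,0,0],[0,0,0],[0,0,0],[0,0,0],[0,0,0],[0,0,0],[0,0,0]],"rot":[[0,0,0.118],[0,0,0.118],[0,0,0.118],[0,0,0.118],[0,0,0.118],[0,0,0.118],[0,0,0]],"jaw":[0.85,0.85,0.85,0.85,0.85,0.85,0.85]}'
python3 -c "
from h import *
import cv2
rep([.5367,-.1927,.180])
im=cam('side')['image']
cv2.imwrite('pics/f.png',cv2.resize(im[110:220,270:420],None,fx=5,fy=5,interpolation=cv2.INTER_CUBIC))
"
```

```text
clock: 8.85
position: [0.5367, -0.1922, 0.1801]
tool_rot: [-1.59, -2.709, -0.0]
force: [-0.1, 0.2, -0.2]
width: 0.849
clock: 9.98
position: [0.5368, -0.1922, 0.1802]
tool_rot: [-3.075, -0.642, 0.0]
force: [0.3, -0.2, 0.6]
width: 0.853
clock: 10.85
position: [0.5368, -0.1923, 0.1802]
tool_rot: [-2.955, 1.067, 0.0]
force: [1.0, -0.4, -0.7]
width: 0.852
t 10.85 p [ 0.5368 -0.1923  0.1802] yaw -0.693 zax [-3.e-04  2.e-04 -1.e+00] q [-0.434  0.076  1.631  0.     1.434  1.83 ] F [ 1.  -0.4 -0.7] T [ 0.07 -0.05 -0.02] w 0.8518
to go, tool, shares [0.004 0.008 0.003]
```

View pics/f.png

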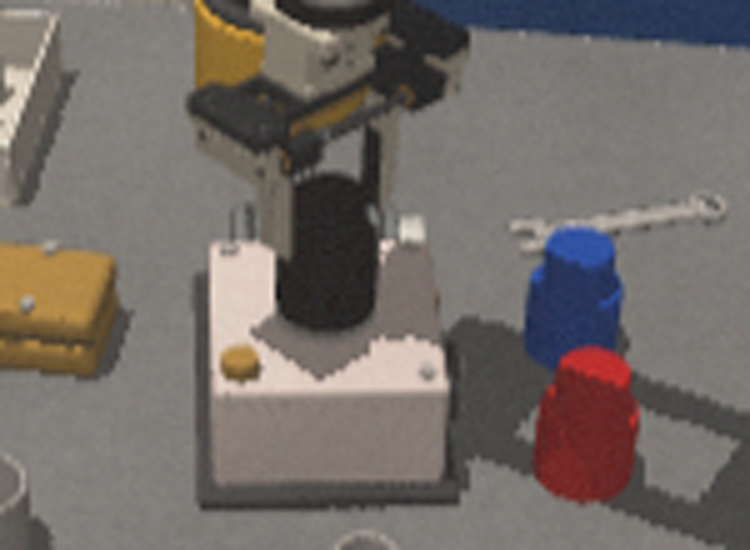

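The cap stayed where I left it and the jaws are clear around it. I'll regrip and turn about 4 rad more.

```bash
python3 -m jog '{"dp":[[0,0,0],[0,0,0],[0,0,0],[0,0,0],[0,0,-0.006],[0,0,-0.006],[0,0,-0.006],[0,0,-0.006],[0,0,-0.006],[0,0,-0.006]],"rot":[[0,0,0],[0,0,0],[0,0,0],[0,0,0],[0,0,-0.118],[0,0,-0.118],[0,0,-0.118],[0,0,-0.118],[0,0,-0.118],[0,0,-0.118]],"jaw":[0.4,0.4,0.4,0.4,0.4,0.4,0.4,0.4,0.4,0.4]}' 30
python3 -c "
from h import *
rep()"
python3 -m jog '{"dp":[[0,0,-0.006],[0,0,-0.006],[0,0,-0.006],[0,0,-0.006],[0,0,-0.006],[0,0,-0.006],[0,0,-0.006],[0,0,-0.006]],"rot":[[0,0,-0.118],[0,0,-0.118],[0,0,-0.118],[0,0,-0.118],[0,0,-0.118],[0,0,-0.118],[0,0,-0.118],[0,0,-0.118]],"jaw":[0.4,0.4,0.4,0.4,0.4,0.4,0.4,0.4]}'
python3 -m jog '{"dp":[[0,0,-0.006],[0,0,-0.006],[0,0,-0.006],[0,0,-0.006],[0,0,-0.006],[0,0,-0.006],[0,0,-0.006],[0,0,-0.006],[0,0,0]],"rot":[[0,0,-0.118],[0,0,-0.118],[0,0,-0.118],[0,0,-0.118],[0,0,-0.118],[0,0,-0.118],[0,0,-0.118],[0,0,-0.118],[0,0,0]],"jaw":[0.4,0.4,0.4,0.4,0.4,0.4,0.4,0.4,0.4]}'
python3 -c "
from h import *
rep()"
```

```text
clock: 12.15
position: [0.5366, -0.1925, 0.1821]
tool_rot: [3.071, 0.663, -0.001]
force: [-1.8, -0.7, 1.4]
width: 0.532
t 12.15 p [ 0.5366 -0.1925  0.1821] yaw 0.425 zax [-6.e-04 -2.e-04 -1.e+00] q [-0.434  0.075  1.629 -0.     1.438  0.711] F [-1.8 -0.7  1.4] T [-0.11  0.44 -0.08] w 0.5323
clock: 13.15
position: [0.5367, -0.193, 0.1847]
tool_rot: [1.817, 2.562, -0.002]
force: [-2.4, -1.6, 0.9]
width: 0.53
clock: 14.28
position: [0.5373, -0.1928, 0.1872]
tool_rot: [-0.379, 3.117, -0.002]
force: [2.7, -1.4, -0.1]
width: 0.535
t 14.275 p [ 0.5373 -0.1928  0.1872] yaw -2.899 zax [ 1.2e-03 -9.0e-04 -1.0e+00] q [-0.434  0.072  1.623 -0.     1.445 -2.247] F [ 2.7 -1.4 -0.1] T [-0.4  -0.53  0.09] w 0.5353
```

That makes 8.9 rad in total, so the cap should be free. I'll do a gentle test lift and watch the force.

```bash
python3 -m jog '{"dp":[[0,0,-0.05],[0,0,-0.05],[0,0,-0.05],[0,0,-0.05]],"rot":[[0,0,0],[0,0,0],[0,0,0],[0,0,0]],"jaw":[0.4,0.4,0.4,0.4]}'
python3 -c "
from h import *
rep()"
```

```text
clock: 14.78
position: [0.5367, -0.1927, 0.1964]
tool_rot: [0.377, -3.118, 0.0]
force: [1.3, -4.3, -4.1]
width: 0.529
t 14.775 p [ 0.5367 -0.1927  0.1964] yaw -2.901 zax [-6.e-04 -4.e-04 -1.e+00] q [-4.340e-01  6.600e-02  1.612e+00 -1.000e-03  1.464e+00 -2.246e+00] F [ 1.3 -4.3 -4.1] T [-0.87 -0.48 -0.05] w 0.5291
```

```bash
python3 -m jog '{"dp":[[0,0,-0.15],[0,0,-0.15],[0,0,-0.15],[0,0,-0.15],[0,0,-0.15],[0,0,-0.15],[0,0,-0.15],[0,0,-0.15],[0,0,-0.1],[0,0,0]],"rot":[[0,0,0],[0,0,0],[0,0,0],[0,0,0],[0,0,0],[0,0,0],[0,0,0],[0,0,0],[0,0,0],[0,0,0]],"jaw":[0.4,0.4,0.4,0.4,0.4,0.4,0.4,0.4,0.4,0.4]}'
python3 -c "
from h import *
import cv2
rep([.537,.207,.261])
im=cam('side')['image']
cv2.imwrite('pics/g.png',cv2.resize(im[110:220,270:420],None,fx=5,fy=5,interpolation=cv2.INTER_CUBIC))
"
```

```text
clock: 16.02
position: [0.5371, -0.1925, 0.2623]
tool_rot: [-0.381, 3.118, -0.001]
force: [-0.1, 0.1, -1.6]
width: 0.527
t 16.025 p [ 0.5371 -0.1925  0.2623] yaw -2.898 zax [ 8.e-04 -3.e-04 -1.e+00] q [-0.434  0.038  1.522  0.     1.582 -2.248] F [-0.1  0.1 -1.6] T [ 0.02 -0.11 -0.01] w 0.5268
to go, tool, shares [-1.922  7.755  0.024]
```

View pics/g.png

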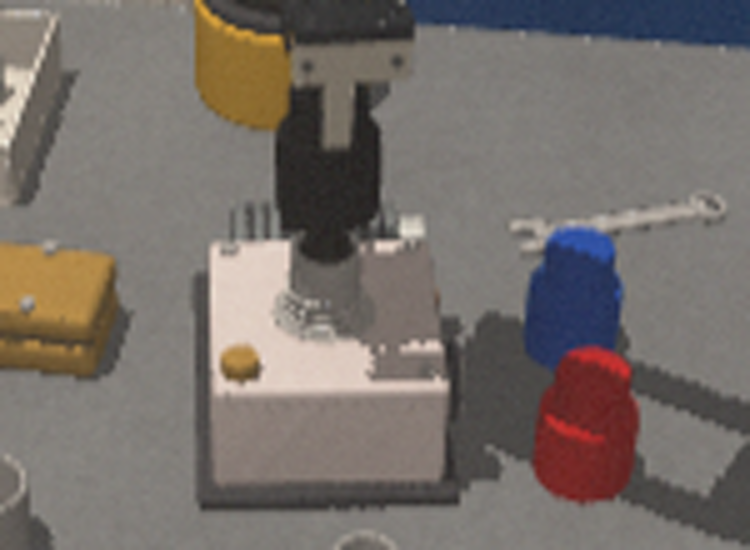

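The cap hangs level and clear of the neck, with the neck visible beneath it at about (325,270) in the crop. The load reads -1.6 N, which matches the cap's weight. Now I'll carry it to the tray.

```bash
python3 -m jog '{"dp":[[-0.056,0.228,0],[-0.113,0.456,0],[-0.113,0.456,0],[-0.113,0.456,0],[-0.113,0.456,0],[-0.113,0.456,0],[-0.113,0.456,0],[-0.113,0.456,0],[-0.113,0.456,0]],"rot":[[0,0,0],[0,0,0],[0,0,0],[0,0,0],[0,0,0],[0,0,0],[0,0,0],[0,0,0],[0,0,0]],"jaw":[0.4,0.4,0.4,0.4,0.4,0.4,0.4,0.4,0.4]}'
python3 -m jog '{"dp":[[-0.113,0.456,0],[-0.113,0.456,0],[-0.113,0.456,0],[-0.113,0.456,0],[-0.113,0.456,0],[-0.113,0.456,0],[-0.113,0.456,0],[-0.113,0.456,0],[-0.056,0.228,0],[0,0,0]],"rot":[[0,0,0],[0,0,0],[0,0,0],[0,0,0],[0,0,0],[0,0,0],[0,0,0],[0,0,0],[0,0,0],[0,0,0]],"jaw":[0.4,0.4,0.4,0.4,0.4,0.4,0.4,0.4,0.4,0.4]}'
python3 -c "
from h import *
import cv2
rep([.537,.207,.074])
for n,x,y in(('side',250,150),('top',200,130)):
  im=cam(n)['image']
  cv2.imwrite('pics/h_%s.png'%n,cv2.resize(im[y:y+110,x:x+150],None,fx=5,fy=5,interpolation=cv2.INTER_CUBIC))
P=r.state()['position'];
for z in(.058,.0):
  for rad in(.034,):
    X=np.array([w2px('side',np.array([P[0]+rad*np.cos(a),P[1]+rad*np.sin(a),P[2]-.070+z])) for a in np.linspace(0,6.28,60)]); print(z,(X.min(0)-[250,150])*5,(X.max(0)-[250,150])*5)
"
```

```text
clock: 17.2
position: [0.5363, 0.0088, 0.2614]
tool_rot: [0.382, -3.118, -0.001]
force: [0.1, 0.6, -0.9]
width: 0.532
clock: 18.45
position: [0.5363, 0.2076, 0.2615]
tool_rot: [0.383, -3.118, 0.0]
force: [-0.5, -0.8, -1.3]
width: 0.534
t 18.45 p [0.5363 0.2076 0.2615] yaw -2.897 zax [-5.e-04 -2.e-04 -1.e+00] q [ 0.28   0.051  1.509 -0.     1.582 -1.535] F [-0.5 -0.8 -1.3] T [ 0.08 -0.13  0.01] w 0.5344
to go, tool, shares [-0.013 -0.016  3.75 ]
0.058 [277.83181929 304.01019808] [408.16946763 394.45775565]
0.0 [279.96814279 381.56740717] [406.27647825 472.35110348]
```

View pics/h_side.png

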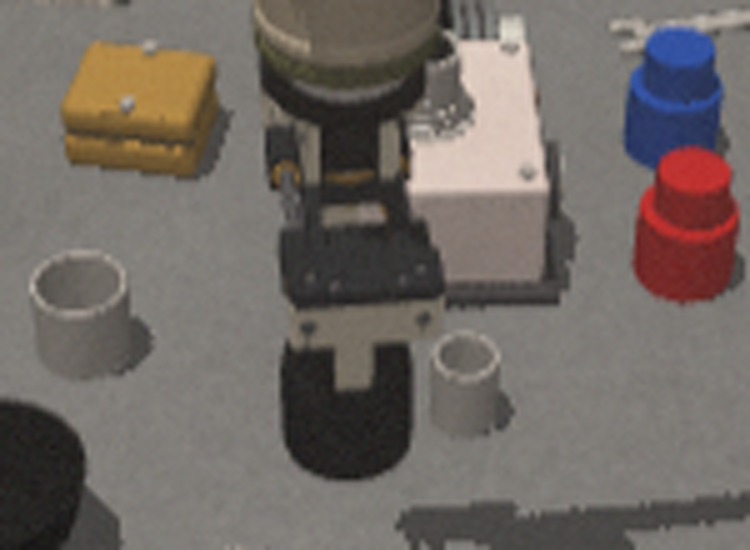

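View pics/h_top.png

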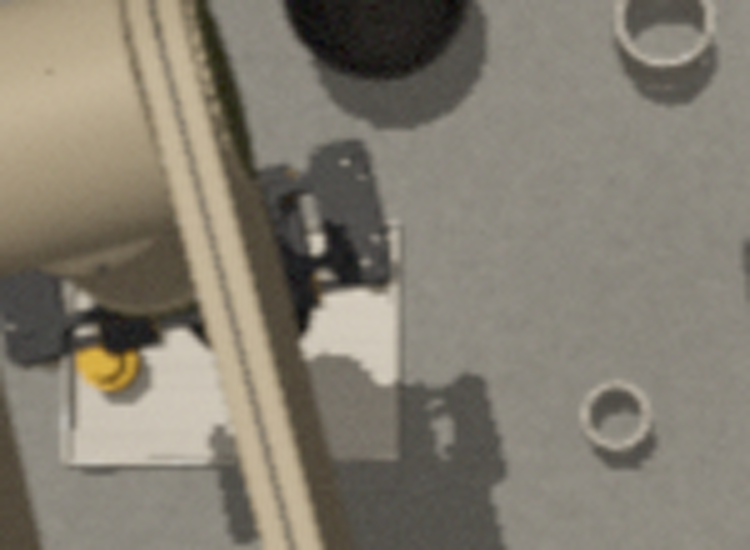

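The cap is level over the tray. Its lower edge is at y≈479 in the crop against a predicted 472, so it may hang a few mm lower than my model. I'll lower most of the way, then creep with force checks.

```bash
python3 -m jog '{"dp":[[-0.013,-0.016,0.2],[0,0,0.4],[0,0,0.4],[0,0,0.4],[0,0,0.4],[0,0,0.4],[0,0,0.4],[0,0,0.4],[0,0,0.3],[0,0,0.1]],"rot":[[0,0,0],[0,0,0],[0,0,0],[0,0,0],[0,0,0],[0,0,0],[0,0,0],[0,0,0],[0,0,0],[0,0,0]],"jaw":[0.4,0.4,0.4,0.4,0.4,0.4,0.4,0.4,0.4,0.4]}'
python3 -m jog '{"dp":[[0,0,0]],"rot":[[0,0,0]],"jaw":[0.4]}'
python3 -c "
from h import *
import cv2
rep([.537,.207,.074])
for n,x,y in(('side',250,220),):
  im=cam(n)['image']
  cv2.imwrite('pics/i_%s.png'%n,cv2.resize(im[y:y+110,x:x+150],None,fx=5,fy=5,interpolation=cv2.INTER_CUBIC))
P=r.state()['position'];rad=.034
for z in(.0,):
    X=np.array([w2px('side',np.array([P[0]+rad*np.cos(a),P[1]+rad*np.sin(a),P[2]-.070+z])) for a in np.linspace(0,6.28,60)]); print(z,(X.min(0)-[250,220])*5,(X.max(0)-[250,220])*5)
"
```

```text
clock: 19.8
position: [0.5369, 0.2061, 0.0903]
tool_rot: [0.381, -3.117, 0.0]
force: [-0.6, -0.2, -0.8]
width: 0.534
clock: 19.92
position: [0.5376, 0.2064, 0.0917]
tool_rot: [0.381, -3.118, -0.0]
force: [-0.3, -0.4, -1.1]
width: 0.535
t 19.925 p [0.5376 0.2064 0.0917] yaw -2.898 zax [-2.e-04 -0.e+00 -1.e+00] q [ 0.277  0.17   1.698  0.     1.274 -1.537] F [-0.3 -0.4 -1.1] T [ 0.12 -0.18  0.03] w 0.5346
to go, tool, shares [0.008 0.015 0.354]
0.0 [283.34546456 233.00639214] [399.18129875 323.70446579]
```

View pics/i_side.png

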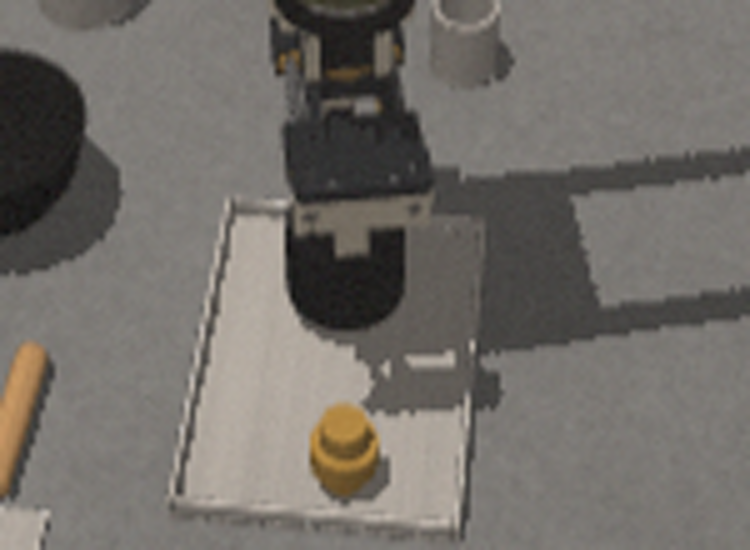

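The cap is well placed in the tray, about 13–18 mm above the floor and clear of the fitting at (345,450). I'll creep down.

```bash
python3 -m jog '{"dp":[[0,0,0.05],[0,0,0.05],[0,0,0.05],[0,0,0.03],[0,0,0.02],[0,0,0]],"rot":[[0,0,0],[0,0,0],[0,0,0],[0,0,0],[0,0,0],[0,0,0]],"jaw":[0.4,0.4,0.4,0.4,0.4,0.4]}'
python3 -m jog '{"dp":[[0,0,0.02],[0,0,0.02],[0,0,0]],"rot":[[0,0,0],[0,0,0],[0,0,0]],"jaw":[0.4,0.4,0.4]}'
python3 -m jog '{"dp":[[0,0,0.02],[0,0,0.02],[0,0,0]],"rot":[[0,0,0],[0,0,0],[0,0,0]],"jaw":[0.4,0.4,0.4]}'
python3 -c "
from h import *
rep([.537,.207,.074])"
```

```text
clock: 20.72
position: [0.5375, 0.2063, 0.0817]
tool_rot: [0.381, -3.118, 0.0]
force: [-0.2, 0.3, -1.5]
width: 0.531
clock: 21.1
position: [0.5375, 0.2063, 0.0797]
tool_rot: [0.381, -3.118, 0.0]
force: [-0.2, 0.3, -1.7]
width: 0.533
clock: 21.48
position: [0.5374, 0.2063, 0.0777]
tool_rot: [0.381, -3.118, -0.0]
force: [-0.0, 0.3, -1.1]
width: 0.537
t 21.475 p [0.5374 0.2063 0.0777] yaw -2.898 zax [-2.e-04 -0.e+00 -1.e+00] q [ 0.277  0.186  1.708  0.     1.249 -1.537] F [-0.   0.3 -1.1] T [ 0.1  -0.15 -0.03] w 0.5368
to go, tool, shares [0.006 0.015 0.073]
```

```bash
python3 -m jog '{"dp":[[0,0,0.02],[0,0,0.02],[0,0,0]],"rot":[[0,0,0],[0,0,0],[0,0,0]],"jaw":[0.4,0.4,0.4]}'
python3 -m jog '{"dp":[[0,0,0.02],[0,0,0]],"rot":[[0,0,0],[0,0,0]],"jaw":[0.4,0.4]}'
python3 -m jog '{"dp":[[0,0,0.02],[0,0,0]],"rot":[[0,0,0],[0,0,0]],"jaw":[0.4,0.4]}'
```

```text
clock: 21.85
position: [0.5378, 0.2065, 0.0768]
tool_rot: [-0.381, 3.118, 0.0]
force: [-4.3, -0.8, 6.2]
width: 0.532
clock: 22.1
position: [0.5381, 0.2065, 0.0769]
tool_rot: [-0.381, 3.117, 0.0]
force: [-7.0, -1.2, 13.6]
width: 0.533
clock: 22.35
position: [0.5383, 0.2067, 0.0768]
tool_rot: [-0.381, 3.117, 0.001]
force: [-10.1, -2.2, 20.2]
width: 0.536
```

Contact came at TCP z≈0.077, where the image offset suggested it would. I'll ease the preload off and open.

```bash
python3 -m jog '{"dp":[[0,0,-0.02],[0,0,-0.02],[0,0,0]],"rot":[[0,0,0],[0,0,0],[0,0,0]],"jaw":[0.4,0.4,0.4]}'
python3 -m jog '{"dp":[[0,0,0],[0,0,0],[0,0,0],[0,0,0],[0,0,0],[0,0,0]],"rot":[[0,0,0],[0,0,0],[0,0,0],[0,0,0],[0,0,0],[0,0,0]],"jaw":[0.58,0.65,0.75,0.9,0.9,0.9]}'
python3 -c "
from h import *
rep()"
```

```text
clock: 22.72
position: [0.5379, 0.2066, 0.0768]
tool_rot: [-0.381, 3.118, 0.0]
force: [-3.9, -0.4, 7.6]
width: 0.532
clock: 23.48
position: [0.5375, 0.2063, 0.0757]
tool_rot: [0.381, -3.118, 0.0]
force: [-0.3, 0.3, 0.1]
width: 0.9
t 23.475 p [0.5375 0.2063 0.0757] yaw -2.898 zax [-1.e-04 -0.e+00 -1.e+00] q [ 0.277  0.188  1.709 -0.     1.245 -1.537] F [-0.3  0.3  0.1] T [ 0.07 -0.11  0.  ] w 0.9001
```

Now I'll retreat straight up, then back off towards the robot so the view is clear.

```bash
python3 -m jog '{"dp":[[0,0,-0.1],[0,0,-0.3],[0,0,-0.5],[0,0,-0.6],[0,0,-0.6],[0,0,-0.6],[0,0,-0.4],[0,0,0]],"rot":[[0,0,0],[0,0,0],[0,0,0],[0,0,0],[0,0,0],[0,0,0],[0,0,0],[0,0,0]],"jaw":[0.9,0.9,0.9,0.9,0.9,0.9,0.9,0.9]}'
python3 -m jog '{"dp":[[0.5,0.4,0],[0.5,0.4,0],[0,-0.6,0],[0,-0.8,0],[0,-0.8,0],[0,-0.8,0],[0,-0.8,0],[0,-0.6,0],[0,-0.3,0],[0,0,0]],"rot":[[0,0,0],[0,0,0],[0,0,0],[0,0,0],[0,0,0],[0,0,0],[0,0,0],[0,0,0],[0,0,0],[0,0,0]],"jaw":[0.9,0.9,0.9,0.9,0.9,0.9,0.9,0.9,0.9,0.9]}'
python3 -c "
from h import *
import cv2
rep()
cv2.imwrite('pics/top_end.png',cam('top')['image']);cv2.imwrite('pics/side_end.png',cam('side')['image'])
for n,x,y in(('side',250,220),('top',190,150)):
  im=cam(n)['image']
  cv2.imwrite('pics/j_%s.png'%n,cv2.resize(im[y:y+110,x:x+150],None,fx=5,fy=5,interpolation=cv2.INTER_CUBIC))
P=[.5375,.2063]
for z,rad in((.004,.034),(.062,.034),(.096,.025)):
  for n,x,y in(('side',250,220),('top',190,150)):
    X=np.array([w2px(n,np.array([P[0]+rad*np.cos(a),P[1]+rad*np.sin(a),z])) for a in np.linspace(0,6.28,60)]); print(n,z,((X.min(0)-[x,y])*5).round(),((X.max(0)-[x,y])*5).round())
"
```

```text
clock: 24.48
position: [0.5387, 0.2067, 0.2333]
tool_rot: [-0.381, 3.114, 0.001]
force: [0.2, 0.2, 0.7]
width: 0.901
clock: 25.72
position: [0.5356, 0.0047, 0.2298]
tool_rot: [0.379, -3.117, -0.001]
force: [0.5, -0.3, 0.7]
width: 0.902
t 25.725 p [0.5356 0.0047 0.2298] yaw -2.9 zax [-1.6e-03  4.0e-04 -1.0e+00] q [-0.087 -0.044  1.662  0.     1.525 -1.9  ] F [ 0.5 -0.3  0.7] T [ 0.09 -0.12  0.01] w 0.902
side 0.004 [285. 253.] [399. 343.]
top 0.004 [300. 192.] [402. 293.]
side 0.062 [283. 189.] [401. 279.]
top 0.062 [285. 179.] [391. 285.]
side 0.096 [298. 161.] [386. 228.]
top 0.096 [289. 185.] [370. 265.]
```

View pics/j_side.png

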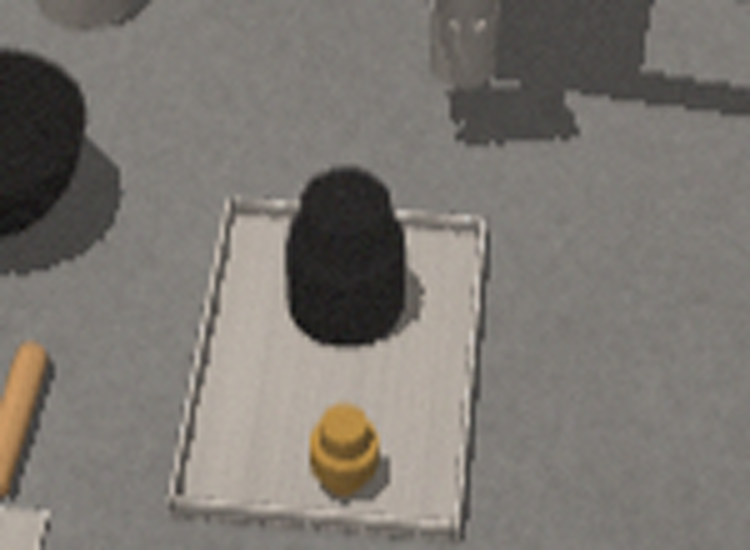

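View pics/j_top.png

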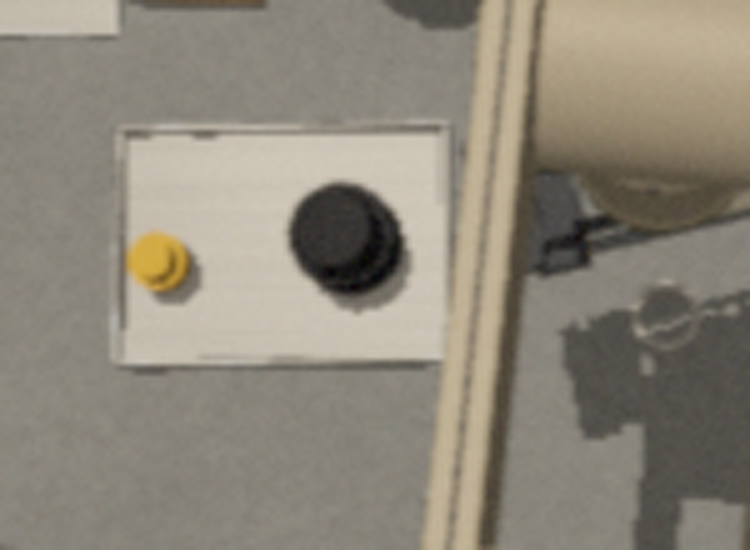

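View pics/side_end.png

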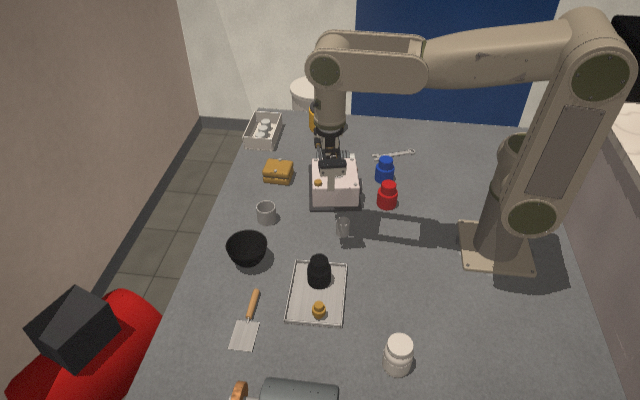

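The cap stands upright on the tray floor. Its outline in both views matches the prediction for a cap standing flat there: side bottom 346 px against 343, top of grip about 289–372 px against 289–370. The bystanders have not moved and the arm is clear, so I'm handing in.

```bash
python3 -m jog '{"dp":[[0,0,0],[0,0,0]],"rot":[[0,0,0],[0,0,0]],"jaw":[0.9,0.9]}'; python3 -c "
from workcell import r
print(r.close_job())"
```

```text
clock: 26.08
position: [0.5359, 0.0059, 0.2309]
tool_rot: [-0.383, 3.118, 0.0]
force: [0.2, 0.7, -0.2]
width: 0.901
the job is handed in; nothing more can be done
None
```

I unscrewed the black cap in two strokes (about 8.9 rad with one regrip), lifted it off level, and set it down grip-up on the tray floor beside the brass fitting. I handed the job in at about 26 s.

**Last checks:** Both camera views show the cap standing upright at about (0.5375, 0.206). Its outline is within about 1 pixel of what a cap flat on the floor should give. The fitting and the other objects in view look unmoved, by eye only. The arm is clear with the jaws open and the force near zero.

**What disagreed:**
- **Cap height in the grip:** the cap hung about 3 mm lower than I had worked out, seen in the images and again at touchdown.
- **Touchdown force:** I pressed it down to about 20 N (plus about 10 N sideways) before easing off and letting go, well under the limits.

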